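Tuck the keeper flap of the budgies' mineral block frame

TASK

The mineral block lies in its frame on the budgies' play stand, with the frame's sprung keeper flap standing open. With a fingertip push the flap over onto the block, press it down and push it along by its thumb ridge until its edge is tucked well beneath the retaining lip, so that it stays shut by itself when you let go. Press gently, for the block is brittle and lies close under the flap, leave it lying in the frame, and do not disturb the ring toy, tin, bowl or scoop.

Things in the scene. Friction and masses are not known exactly. Their poses are not given: they have to be found in the camera images.
- stand: Low wooden play stand, heavy, does not move: board 260 x 300 mm (its x, y), top face 24 mm above the table, on rubber feet. A dowel perch (12 mm thick, axis 74 mm above the table) runs along its y at x = +105 mm, on two posts with ball tops (96 mm high) at y = +-110 mm. Origin: centre of the underside, at table height.
- frame: White sheet-steel tray for the mineral block, held on the stand by a steel spring clip; does not move. Origin: centre of its underside, 24 mm above the table. x runs level from the flap's hinge to the lip, z up. 126 x 104 mm, side walls 25 mm high, 37.5 mm at the hinge ears (y = +-50 mm). The clip reaches out behind the hinge to x = -112 mm, at most 15 mm high.
- lip_edge (a point): Middle of the free edge of the retaining lip, at frame x = 54, z = 38.5 mm. The lip is 64 mm wide, 3 mm thick; its edge is turned up (top 41.5 mm), and from there it runs level to its wall at x = 70 mm, underside 35.5 mm above the frame's underside. The flap's edge belongs in the gap below it.
- flap_hinge (a point): Middle of the flap's hinge pin, 29.5 mm above the frame's underside; at x = -60 mm of the frame with the pin at the back of its slots, x = -45 mm with the pin at the front. The flap turns about the frame's y direction here.
- flap_edge (a point): Middle of the flap's free edge, at half thickness, 110 mm from the hinge pin. Flap: flat steel sheet 86 mm wide and 3 mm thick, with two windows from 15 to 48 mm from the pin (bars 12 mm or more wide between and beside them) and a solid end plate from 48 to 110 mm.
- flap_ridge (a point): Middle of the top of the thumb ridge, a bar 60 mm long (across the flap), 5 mm thick and 8 mm high on the flap's outer face, 85 mm from the pin (its hinge-side face 82.5 mm from the pin). The outer face faces away from the lip when the flap stands open and up when it is shut.
- keeper (a joint): Angle of the flap (rad): 0 = lying flat (shut) on a rubber rest strip (gives 1 mm per 2.5 N), its top face 31 mm above the frame's underside; 1.57 = upright; 1.65 to 2.15 at the start (leaning back, away from the lip); stop at 2.25. A spring opens it towards 1.95: let go untucked it flies open; 1 to 2 N at the ridge holds it down. Tucked, its edge rests up against the lip, at about 0.04.
- keeper_pin (a joint): Slide of the hinge pin, and the flap with it, in slots in the ears (m): 0 = at the back, away from the lip (so at the start; the flap's edge then comes down 4 mm short of the lip), 0.015 = front stop (edge 11 mm beneath the lip). Friction of about 3 N holds it, so the fold itself does not move it.
- block_center (a point): Centre of the mineral block, a loose off-white slab 88 x 88 x 20 mm, 220 g, lying on the frame's floor; its top is 23 mm above the frame's underside, 5 mm below the shut flap.
- ring_center (a point): Centre of the loose wooden ring toy lying flat on the board, outer diameter 60 mm, hole 36 mm, 12 mm thick.
- tin_center (a point): Centre of the empty aluminium tin standing on the table, 70 mm across, 55 mm high.
- bowl_center (a point): Centre of the small glass bowl standing on the table, 90 mm across, 42 mm high.
- scoop_center (a point): Yellow plastic feeding scoop lying on the table, 135 mm long, 50 mm wide, 30 mm high; this point is at the back wall of its pan, half-way up; the pan reaches 61 mm along its x, the handle 75 mm the other way.
There are look-alikes about, which are no part of the job. Of the things shaped like the part that bears block_center, the white one is meant.

How it is judged (in metres and radians):
On the way:
1. the flap is folded over, down to the block (value of joint keeper below 0.35 rad), for 0.05 s.
At the end, for the whole second after the job is handed in: The flap lies shut by itself (within 0.07 rad of flat) and at rest, with its edge below the lip and at least 5 mm in beneath it; the block still lies in the frame, and block, ring toy, tin, bowl and scoop are within 15 mm of where they were (value of joint keeper below 0.07 rad and x of flap_edge in the frame of frame above 0.059 m and z of flap_edge in the frame of frame below 0.0365 m and velocity of joint keeper below 0.1 rad/s and z of block_center in the frame of frame below 0.018 m and distance of each of block_center, ring_center, tin_center, bowl_center, scoop_center from where it was at the start of the episode below 0.015 m); the robot touches nothing.
It fails at once if the mineral block is lifted 8 mm or more (z of block_center in the frame of frame above 0.021 m).
It fails at once if the mineral block is pressed on, by the flap or the fingers, with more than 25 N (contact force between any of keeper, the fingers and block above 25 N).
It fails at once if the ring toy, tin, bowl or scoop is moved more than 15 mm (distance of any of ring_center, tin_center, bowl_center, scoop_center from where it was at the start of the episode above 0.015 m).
It also fails if it takes over 42 s, if anything falls off the work surface, if the arm or the gripper's body presses on something with over 40 N, if the wrist force passes 120 N, or if a joint passes its speed limit or range.

ROBOT

A 6-joint arm with a two-finger parallel gripper is mounted at the origin on the work surface. World frame = base frame: x ahead of the robot, y to its left, z up, the work surface at z = 0. Lengths are in mm, angles in rad, forces in N, time in s.
With the tool pointing down it reaches from about 275 to 750 mm from the base axis. Payload 10.2 kg.
Tool frame: the origin (TCP) lies on the front face of the gripper's body, between the roots of the fingers; the fingertips stand 73 mm ahead of it and the grasp point (between the pads) lies ctrl.grip_depth ahead of it (ctrl.grip_depth is the distance from the TCP to the grasp point, in mm); z points along the fingers, y is the direction in which the jaws open and shut (so a half turn about z gives the same grasp; the last joint's range is limited). The gripper opens to 85 mm and grips with 20 to 120 N. Pads are 22 mm wide; open, the fingers measure 114 mm over their backs; the gripper's body (76 mm by 85 mm) begins 54 mm behind the grasp point. The pads swing forward as they close: fully open they stand 13 mm farther back than shut.
Start: joints at [1.016, 0.313, 1.498, -0, 1.331, -0.223], TCP at [171.029, 496.367, 303.894] pointing down, gripper open.
Joint ranges: [-2.94, 2.94], [-0.97, 2.17], [0.19, 2.56], [-1.23, 4.37], [0.02, 3.11], [-2.88, 2.88]. Speed limits (rad/s): [2.39, 2.39, 3.01, 3.14, 3.14, 3.14].

INTERFACE

Orientations are given as a unit quaternion [w, x, y, z].
In Python, from rig import readout, capture, ctrl, nets gives the robot as it stands. The module is installed in compiled form; this text tells all that it offers.
- The arm moves only by the tool apply_moves, never from a script. Its argument "targets" is a list of rows, each a list of 4 numbers: the shift along the tool's x, y, z in cm, then the turn about the tool's z in degrees. A call has 1 to 8 rows; each row shifts and turns the commanded pose from where the row before left it, along the tool's axes as they then stand; what a row does not reach is not made up. A row lasts 1/10 s, in which the tool goes at most 50 mm and 8.59 degrees, less where a joint would pass 70% of its speed; a pose out of reach is approached as far as the arm can. A call with a gripper value outside its range is refused whole. "grip" is the finger opening in cm, from 0 to 8.54, set as the call begins (left out, the last holds). The fingers move at their own pace and stop on an object; "force" is the grip in N (left out, the last holds). Time passes only in rows, so rows that do not move let the fingers close. It gives the time, the measured TCP pose, the force and the opening at its end, in the units of the state.
- readout.sense(): the state, without advancing time (a new reading comes with each control period).
- capture(name): name is "scene" or "side" or "wrist"; returns a dict with "img" (480x640x3 uint8, red, green, blue), "fov_y" (degrees; the focal length in pixels is half the picture's height over the tangent of half this angle, whatever the lens; pixels are square), "cx", "cy" (the principal point, pixels), "eye" and "rotation" of the camera in the world. Camera axes: x right, y down, z forward; pixel columns grow to the right and rows downward; lengths in mm; the calibration is good to about 2 mm. A picture is of the moment at which its call begins. There is no depth.
- ctrl.finish_job(): hands the job in, once; it reports no verdict.
Trained networks look in the newest picture that a camera, given by its name, has taken for a name from the list of things; names that differ only in an ending like _2 or _b are one class to them, and where a whole thing is asked for, a point or a joint stands for the part that bears it (a point fixed in the world has none). Each returns a list of dicts, best first, with "score" (0 to 1); they miss things now and then, are a little off and sometimes report something else, mostly with a low value. They report only what shows in the picture. A call takes as long as a camera call. They do not tell look-alikes from the thing itself.
- nets.boxes_of(camera, target): "location" ([column, row] as shares, 0 to 1, of the picture: columns of its width, rows of its height, amid what is visible of it).
The state is a dict: "time_s": time; "joints": joint angles; "dq": joint speeds; "tau": joint torques, N m; "eef_pos": TCP position; "ee_rot": TCP orientation; "force": force on the tool from outside, world axes, zero at the start; "wrist_torque": the same for the moment, N m; "grip_width": opening from 0.0 (shut) to 1.0 (fully open).
Only numpy, scipy, OpenCV 4.12 (cv2) and the standard library are available. Lean on these libraries where they do the work, as an engineer would, in place of code of your own. Each camera call takes 0.05 s, during which the arm holds its last target.

## Working session

There is one attempt and no reset: what is moved stays moved. The work goes in short steps, Python scripts to look and compute and a tool call to move; the robot and the scene stay as the last step left them, time stands still between calls to the robot, and variables do not carry over. Pictures are saved under pics/ and viewed, and the job is handed in when it is done.

Besides the shell and the picture viewer there is one more tool, called after "Emit:" as a command line: name --pt "numbers of a row" for each row, then --argument value for the rest. apply_moves: Moves the arm, as the interface text tells. Its arguments: {"type":"object","properties":{"targets":{"type":"array"},"grip":{"type":"number"},"force":{"type":"number"}},"required":["targets"]}

```bash
mkdir -p pics; cat > h.py <<'E'
import numpy as np, cv2
from rig import readout, capture, ctrl, nets
def cap(n,fn):
    c=capture(n); cv2.imwrite('pics/'+fn,c['img'][:,:,::-1]); np.savez('pics/'+fn+'.npz',**{k:np.array(v) for k,v in c.items()}); return c
def f(c): return c['img'].shape[0]/2/np.tan(np.radians(float(c['fov_y']))/2)
def R(c):
    r=np.array(c['rotation'],float)
    if r.shape==(4,):
        from scipy.spatial.transform import Rotation as Ro
        r=Ro.from_quat([r[1],r[2],r[3],r[0]]).as_matrix()
    return r
def ray(c,u,v): return np.array(c['eye'],float), R(c)@np.array([(u-c['cx'])/f(c),(v-c['cy'])/f(c),1])
def onz(c,u,v,z):
    e,d=ray(c,u,v); return e+d*(z-e[2])/d[2]
def proj(c,p):
    q=R(c).T@(np.array(p,float)-np.array(c['eye'],float)); return np.array([c['cx']+f(c)*q[0]/q[2],c['cy']+f(c)*q[1]/q[2]])
def load(fn):
    return dict(np.load('pics/'+fn+'.npz'))
def tri(obs):
    A=np.zeros((3,3));b=np.zeros(3)
    for c,u,v in obs:
        e,d=ray(c,u,v);d=d/np.linalg.norm(d);P=np.eye(3)-np.outer(d,d);A+=P;b+=P@e
    return np.linalg.solve(A,b)
E
python3 - <<'E'
from h import *
s=readout.sense();print({k:np.round(v,3) for k,v in s.items()}, ctrl.grip_depth)
for n in ['scene','side','wrist']:
    c=cap(n,n+'0.png');print(n,c['fov_y'],c['eye'],np.round(c['rotation'],3),c['cx'],c['cy'])
    for t in ['frame','flap_edge','flap_ridge','flap_hinge','lip_edge','block_center','ring_center','tin_center','bowl_center','scoop_center','stand']:
        print(t,[(np.round(np.array(d['location'])*[640,480]).tolist(),round(d['score'],2)) for d in nets.boxes_of(n,t)][:4])
E
```

```text
{'time_s': np.float64(0.0), 'joints': array([ 1.016,  0.313,  1.498,  0.   ,  1.331, -0.223]), 'dq': array([-0.001,  0.   ,  0.   , -0.   ,  0.001,  0.001]), 'tau': array([-0.0000e+00, -4.1227e+01, -2.5974e+01, -0.0000e+00,  4.0000e-03,
        0.0000e+00]), 'eef_pos': array([170.944, 496.207, 303.318]), 'ee_rot': array([-0.   ,  0.165,  0.986, -0.001]), 'force': array([-1.005,  0.2  ,  0.405]), 'wrist_torque': array([-0.042,  0.024, -0.013]), 'grip_width': np.float64(0.995)} 53.900000000000006
scene 57.03166971068217 [918.14142017 556.76054413 573.11600475] [-0.099  0.247  0.885 -0.383] 319.1178824328644 241.05111886223509
frame [([322.0, 208.0], 0.59)]
flap_edge [([313.0, 176.0], 0.7)]
flap_ridge [([313.0, 177.0], 0.76)]
flap_hinge [([311.0, 177.0], 0.95)]
lip_edge [([324.0, 212.0], 0.87)]
block_center [([493.0, 352.0], 0.81), ([348.0, 219.0], 0.73), ([183.0, 240.0], 0.59), ([375.0, 278.0], 0.32)]
ring_center [([369.0, 278.0], 0.8)]
tin_center [([382.0, 333.0], 0.8), ([349.0, 219.0], 0.24)]
bowl_center [([285.0, 293.0], 0.92)]
scoop_center [([476.0, 269.0], 0.58)]
stand [([387.0, 2
[... 249 characters left out ...]
], 0.58)]
flap_ridge [([375.0, 201.0], 0.7)]
flap_hinge [([375.0, 203.0], 0.86)]
lip_edge [([377.0, 234.0], 0.66), ([410.0, 302.0], 0.45)]
block_center [([283.0, 188.0], 0.78), ([325.0, 447.0], 0.73), ([378.0, 259.0], 0.7), ([457.0, 196.0], 0.57)]
ring_center [([330.0, 299.0], 0.7)]
tin_center [([271.0, 348.0], 0.57)]
bowl_center [([264.0, 266.0], 0.86)]
scoop_center [([429.0, 391.0], 0.86)]
stand [([415.0, 303.0], 0.57)]
wrist 61.09102066017279 [102.1926242  519.71217082 373.71731229] [0.119 0.805 0.575 0.085] 315.2175438345791 236.79330250184213
frame []
flap_edge []
flap_ridge []
flap_hinge []
lip_edge []
block_center []
ring_center []
tin_center []
bowl_center []
scoop_center []
stand []
```

View pics/scene0.png

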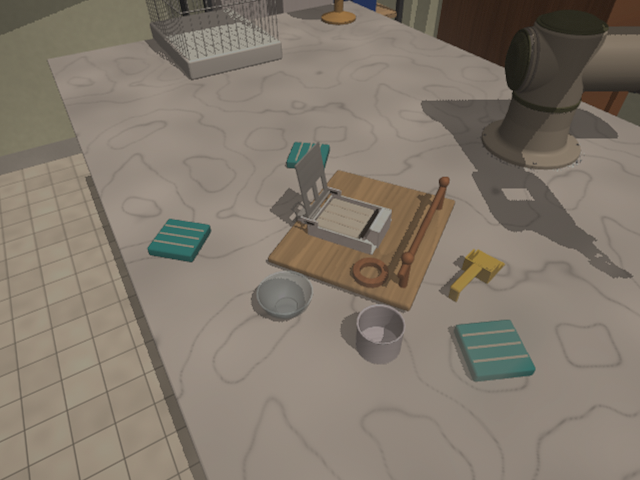

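View pics/side0.png

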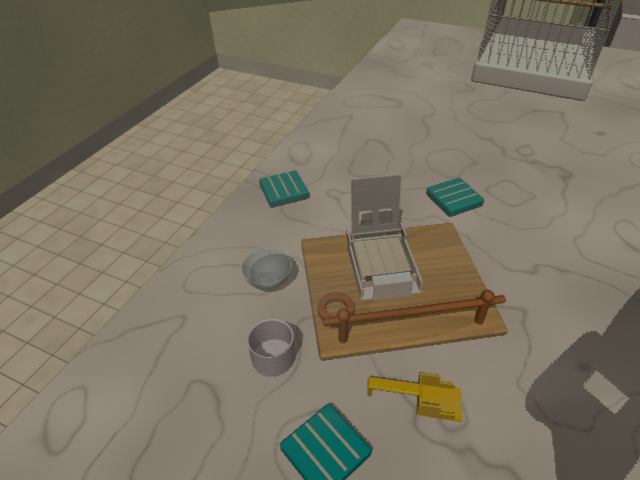

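```bash
python3 - <<'E'
import cv2
a=cv2.imread('pics/scene0.png');b=cv2.imread('pics/side0.png')
cv2.imwrite('pics/c1.png',cv2.resize(a[120:300,220:460],(800,600),interpolation=cv2.INTER_CUBIC))
cv2.imwrite('pics/c2.png',cv2.resize(b[150:330,280:520],(800,600),interpolation=cv2.INTER_CUBIC))
E
```

```text
(no output)
```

View pics/c1.png

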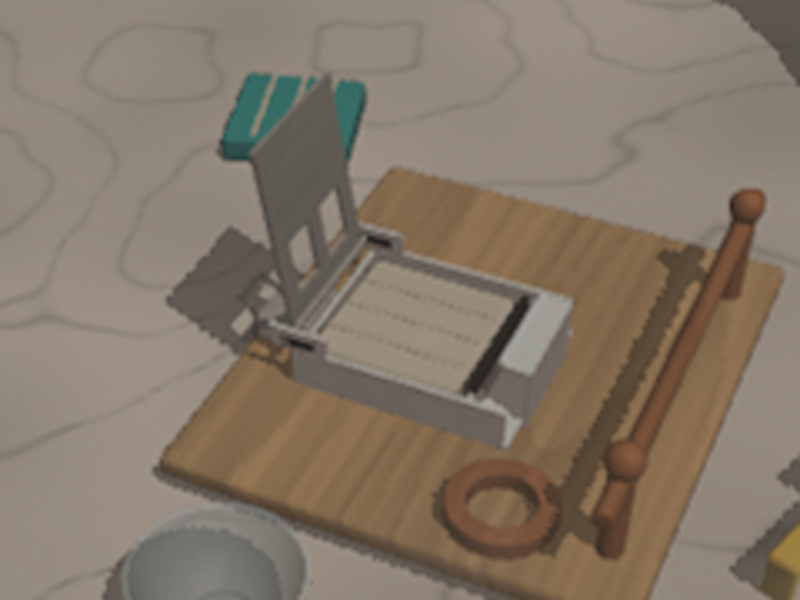

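View pics/c2.png

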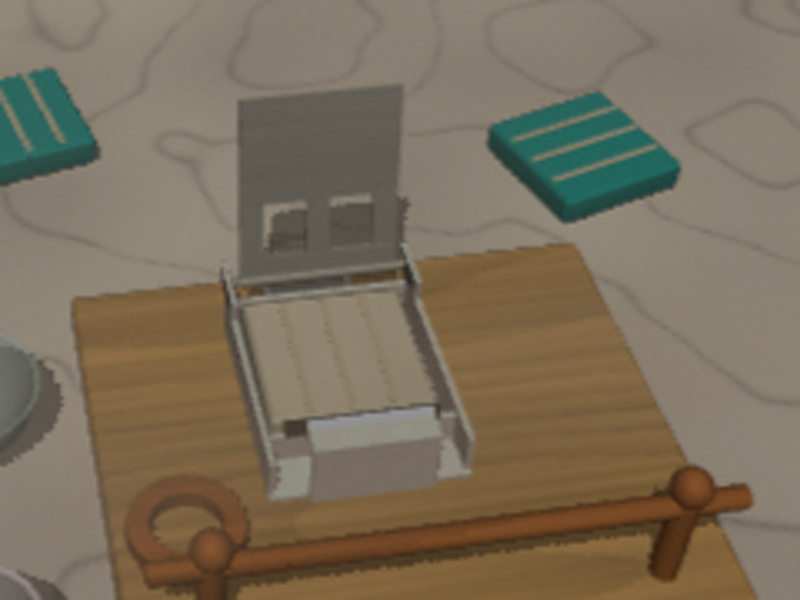

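The white-framed block, at scene (349,219) and side (378,259), is the one meant. It is off-white, lies in the steel tray under the standing flap and is confirmed in the crops. The look-alikes are the teal ones, at scene (183,240), (493,352) and (308,153). Next I fit the frame pose and flap angle.

```bash
cat > fit.py <<'E'
from h import *
from scipy.optimize import least_squares
A=load('scene0.png');B=load('side0.png')
sc=lambda u,v:(220+u*.3,120+v*.3); sd=lambda u,v:(280+u*.3,150+v*.3)
print('stand corners');
for p in [(160,467),(395,168),(782,268)]: print(onz(A,*sc(*p),24).round(1))
for p in [(72,298),(575,245)]: print(onz(B,*sd(*p),24).round(1))
# local points: function of theta
def fl(r,y): return lambda t:(-60+r*np.cos(t),y,29.5+r*np.sin(t))
P=lambda *a:(lambda t:a)
obs=[(A,sc(328,75),fl(110,43)),(A,sc(252,155),fl(110,-43)),
 (B,sd(238,100),fl(110,-43)),(B,sd(403,85),fl(110,43)),
 (A,sc(572,297),P(70,32,38.5)),(A,sc(526,375),P(70,-32,38.5)),
 (B,sd(308,422),P(54,-32,41.5)),(B,sd(437,407),P(54,32,41.5)),
 (B,sd(312,448),P(70,-32,38.5)),(B,sd(440,433),P(70,32,38.5))]
def res(x,s=1):
    c,sn=np.cos(x[2]),np.sin(x[2]);r=[]
    for C,uv,g in obs:
        a,b,z=g(x[3]); b*=s
        w=[x[0]+c*a-sn*b,x[1]+sn*a+c*b,z+24]
        r.append(proj(C,w)-np.array(uv)+ (x[4:6] if C is A else x[6:8]))
    return np.concatenate(r+[0.5*x[4:8]])
if __name__=='__main__':
  for s in (1,-1):
   for y0 in np.arange(0,6.3,.8):
    o=least_squares(lambda x:res(x,s),[400,400,y0,1.9,0,0,0,0],loss='soft_l1')
    print(s,round(y0,1),round(o.cost,1),o.x.round(3))
    if o.cost<60: print(o.fun[:20].reshape(-1,2).round(1).tolist())
E
python3 fit.py
```

```text
stand corners
[727.3  47.8  24. ]
[ 476.4 -117.4   24. ]
[337.   93.4  24. ]
[722.3  41.2  24. ]
[ 472.9 -118.3   24. ]
1 0.0 1904.9 [ 428.301  349.128    2.033 -562.842  -19.383  -19.415   -9.736  -30.097]
1 0.8 1419.8 [440.239 305.24  554.958 -16.308 -25.233 -25.324 -12.9   -38.95 ]
1 1.6 1860.1 [426.995 351.141   5.053 565.843 -18.74  -18.622  -5.041 -29.02 ]
1 2.4 1864.4 [ 421.613  349.939 -283.97   534.426  -18.687  -18.691   -1.7    -28.966]
1 3.2 1474.9 [ 445.486  314.176 -500.596 -248.7    -24.984  -25.15    -7.466  -38.608]
1 4.0 878.6 [ 467.663  256.757 -415.23  -125.098  -46.913  -51.107   -6.98   -67.572]
1 4.8 1969.7 [ 426.673  353.968  -16.816 -562.807  -18.236  -18.21    -9.669  -28.364]
1 5.6 1958.3 [ 427.21   353.334   20.884 -600.507  -18.498  -18.471   -9.449  -28.773]
-1 0.0 1725.3 [ 420.177  357.032  -63.896 -558.889  -16.842  -16.867   -5.833  -26.109]
-1 0.8 357.5 [ 5.61737e+02  4.79110e+01  1.56150e+01 -1.17618e+02  1.11800e+00
  3.85000e-01 -1.25800e+00  9.85000e-01]
-1 1.6 494.4 [ 5.58675e+02  1.18397e+02  1.23788e+02  5.66317e+02 -1.00000e-02
 -1.06000e-01 -4.49000e-01  2.14300e+00]
-1 2.4 2119.4 [422.907 344.832   2.404 568.097 -19.279 -19.322  -2.565 -29.886]
-1 3.2 357.5 [ 5.61737e+02  4.79110e+01 -3.17393e+02  3.97604e+02  1.11800e+00
  3.85000e-01 -1.25800e+00  9.85000e-01]
-1 4.0 1613.9 [ 427.917  351.842  174.75  -401.832  -19.314  -19.314   -9.676  -29.972]
-1 4.8 1645.8 [ 431.132  356.91  -290.29  -408.108  -19.018  -18.938  -11.35   -29.569]
-1 5.6 1772.9 [ 421.942  362.7     -7.403 -596.632  -15.881  -15.864   -7.817  -24.669]
```

```bash
python3 - <<'E'
from fit import *
for s in (1,):
    o=least_squares(lambda x:res(x,s),[560,40,2.15,1.8,0,0,0,0],loss='soft_l1')
    print(o.cost,o.x.round(3)); print(o.fun[:20].reshape(-1,2).round(1).tolist())
for n,c,t in [('ring',(369,272),30),('bowl',(285,297),42),('tin',(380,333),30),('scoop',(480,265),15)]:
    print(n,onz(A,*c,t).round(0))
E
```

```text
stand corners
[727.3  47.8  24. ]
[ 476.4 -117.4   24. ]
[337.   93.4  24. ]
[722.3  41.2  24. ]
[ 472.9 -118.3   24. ]
2.9915707312771684 [ 5.60395e+02  4.65570e+01  2.15000e+00  1.75300e+00 -1.87000e-01
  3.71000e-01  1.88000e-01  3.32000e-01]
[[-0.0, -0.8], [-0.0, -0.2], [0.0, 0.3], [0.1, -0.2], [-0.6, 1.8], [0.8, -0.1], [-0.4, -0.3], [-1.0, -0.5], [0.4, 0.5], [0.6, 0.2]]
ring [598. 167.  30.]
bowl [746. 150.  42.]
tin [655. 274.  30.]
scoop [417. 243.  15.]
```

Emit:
apply_moves --pt "0 0 0 7.56" --pt "0 0 0 7.56" --pt "0 0 0 7.56" --pt "0 0 0 7.56" --pt "0 0 0 7.56" --grip 0 --force 30

```text
time_s: 2.3
eef_pos: [171.0, 496.4, 303.9]
ee_rot: [-0.0, 0.478, 0.878, 0.0]
force: [0.3, 0.6, 0.7]
grip_width: 0.143
```

Emit:
apply_moves --pt "-4.6 0.5 0 0" --pt "-4.6 0.5 0 0" --pt "-4.6 0.5 0 0" --pt "-4.6 0.5 0 0" --pt "-4.6 0.5 0 0" --pt "-4.6 0.5 0 0" --pt "-4.6 0.5 0 0" --pt "-4.6 0.5 0 0"

```text
time_s: 3.1
eef_pos: [406.9, 208.6, 304.1]
ee_rot: [0.0, 0.476, 0.88, 0.0]
force: [0.9, 1.0, 0.8]
grip_width: 0.002
```

Emit:
apply_moves --pt "-4.6 0.5 0 0" --pt "-4.6 0.5 0 0" --pt "-4.6 0.5 0 0" --pt "-4.6 0.5 0 0" --pt "-4.6 0.5 0 0" --pt "-4.6 0.5 0 0" --pt "-4.6 0.5 0 0" --pt "-4.6 0.5 0 0"

```text
time_s: 3.9
eef_pos: [641.8, -77.4, 303.8]
ee_rot: [0.0, 0.476, 0.88, 0.0]
force: [0.7, 0.5, -0.1]
grip_width: 0.003
```

```bash
cat > st.py <<'E'
from h import *
from scipy.spatial.transform import Rotation as Ro
def st():
    s=readout.sense();p=s['eef_pos'];q=s['ee_rot'];r=Ro.from_quat([q[1],q[2],q[3],q[0]]).as_matrix()
    u=np.array([np.cos(2.15),np.sin(2.15)]);w=np.array([-u[1],u[0]]);d=p[:2]-[560.4,46.6]
    F=s['force']
    print('t',round(s['time_s'],2),'tip local x,y,z(frame)',np.round([d@u,d@w,p[2]-73-24],1),'head',round(np.degrees(np.arctan2(r[1,0],r[0,0]))-123.19,2),'zdir',r[:,2].round(3),'F u,w,z',np.round([F[:2]@u,F[:2]@w,F[2]],1),'gw',s['grip_width'],'gd',ctrl.grip_depth)
    return s
E
python3 - <<'E'
from st import *
st()
c=cap('scene','s1.png');c=cap('side','d1.png')
E
```

```text
t 3.9 tip local x,y,z(frame) [-1.484e+02 -2.000e-01  2.068e+02] head -0.01 zdir [ 0.  0. -1.] F u,w,z [ 0.  -0.9 -0.1] gw 0.003212335041643237 gd 53.900000000000006
```

Emit:
apply_moves --pt "0 0 3.6 0" --pt "0 0 3.6 0" --pt "0 0 3.5 0" --pt "0 0 0 0"

```text
time_s: 4.4
eef_pos: [639.1, -74.9, 192.3]
ee_rot: [-0.004, 0.476, 0.88, -0.001]
force: [-0.8, -1.2, -0.1]
grip_width: 0.001
```

```bash
python3 - <<'E'
from st import *
st()
a=cap('scene','s2.png')['img'];b=cap('side','d2.png')['img']
o=np.hstack([a[90:320,200:460],b[90:320,240:500]])
cv2.imwrite('pics/m2.png',cv2.resize(o,(800,354))[:,:,::-1])
E
```

```text
t 4.4 tip local x,y,z(frame) [-144.7    0.7   95.3] head 0.02 zdir [-0.009  0.003 -1.   ] F u,w,z [-0.6  1.3 -0.1] gw 0.000595042822121766 gd 53.900000000000006
```

View pics/m2.png

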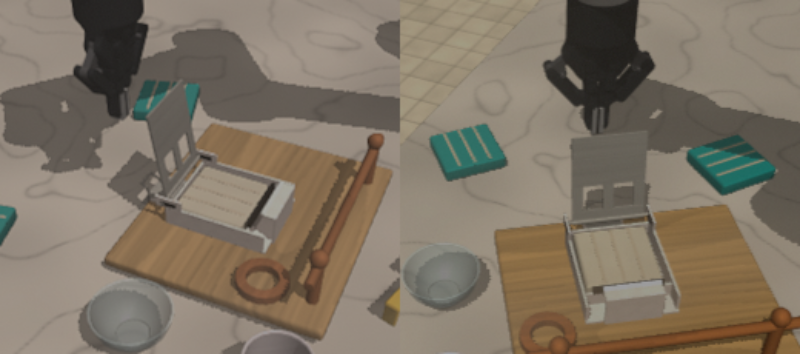

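```bash
python3 - <<'E'
from st import *
st()
E
```

```text
t 4.5 tip local x,y,z(frame) [-146.3   -0.7  101. ] head 0.02 zdir [ 0.001 -0.    -1.   ] F u,w,z [0.3 0.2 1.1] gw 0.001749096677828402 gd 53.900000000000006
```

Emit:
apply_moves --pt "2 0 0 0" --pt "2 0 0 0" --pt "1 0 0 0" --pt "1 0 0 0" --pt "0.7 0 0 0" --pt "0.7 0 0 0" --pt "0 0 0 0"

```text
time_s: 5.2
eef_pos: [600.2, -13.3, 197.1]
ee_rot: [-0.0, 0.476, 0.88, 0.0]
force: [-0.1, -0.1, -0.0]
grip_width: 0.002
```

```bash
cat > look.py <<'E'
import sys
from st import *
st()
n=sys.argv[1]
a=cap('scene','s%s.png'%n)['img'];b=cap('side','d%s.png'%n)['img']
o=np.hstack([a[90:320,200:460],b[90:320,240:500]])
cv2.imwrite('pics/m%s.png'%n,cv2.resize(o,(800,354))[:,:,::-1])
E
python3 look.py 3
```

```text
t 5.2 tip local x,y,z(frame) [-71.9  -0.5 100.1] head 0.02 zdir [-0.  0. -1.] F u,w,z [-0.1  0.1 -0. ] gw 0.002215719479321119 gd 53.900000000000006
```

View pics/m3.png

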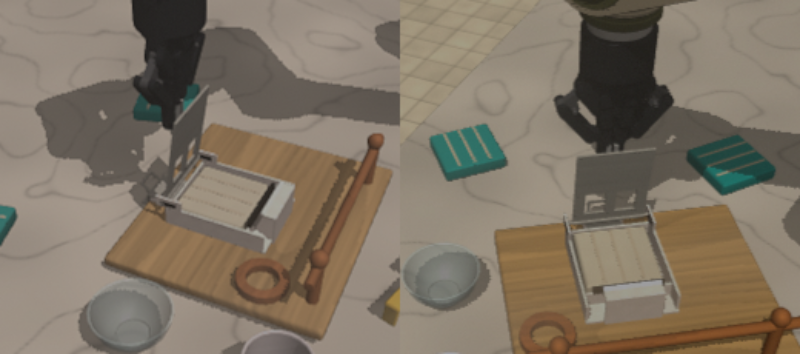

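Emit:
apply_moves --pt "1.3 0 0.1 0" --pt "1.3 0 0.2 0" --pt "1.0 0 0.5 0" --pt "0.9 0 0.5 0" --pt "0.8 0 0.7 0" --pt "0.7 0 0.8 0" --pt "0 0 0 0"

```text
time_s: 6.0
eef_pos: [566.6, 37.2, 167.6]
ee_rot: [-0.001, 0.475, 0.88, -0.0]
force: [-0.3, -1.0, -0.0]
grip_width: 0.0
```

```bash
python3 look.py 4
```

```text
t 6.0 tip local x,y,z(frame) [-11.3  -0.1  70.6] head 0.04 zdir [-0.002  0.001 -1.   ] F u,w,z [-0.6  0.8 -0. ] gw 0.0004361698251875965 gd 53.900000000000006
```

View pics/m4.png

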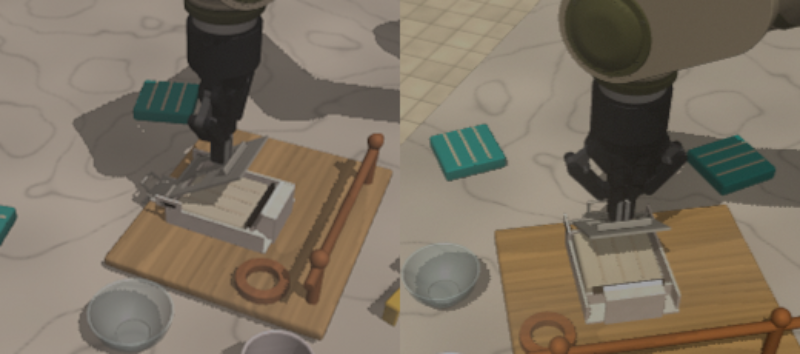

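Emit:
apply_moves --pt "0.35 0 0.6 0" --pt "0.3 0 0.6 0" --pt "0.25 0 0.7 0" --pt "0.2 0 0.7 0" --pt "0.1 0 0.4 0" --pt "0 0 0 0"

```text
time_s: 6.7
eef_pos: [560.7, 46.5, 138.2]
ee_rot: [-0.001, 0.476, 0.88, -0.0]
force: [-0.1, 0.2, 0.7]
grip_width: 0.006
```

```bash
python3 look.py 5
```

```text
t 6.7 tip local x,y,z(frame) [-0.2 -0.2 41.2] head 0.01 zdir [-0.001  0.    -1.   ] F u,w,z [ 0.2 -0.   0.7] gw 0.005639941381421945 gd 53.900000000000006
```

View pics/m5.png

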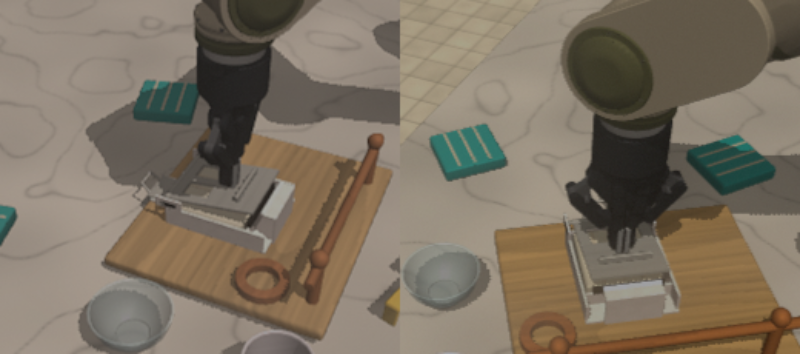

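Emit:
apply_moves --pt "0.1 0 0.3 0" --pt "0 0 0.3 0" --pt "0 0 0.1 0" --pt "0 0 0 0"

```text
time_s: 7.2
eef_pos: [560.4, 47.3, 131.7]
ee_rot: [-0.0, 0.476, 0.88, 0.0]
force: [-0.7, 0.3, 0.5]
grip_width: 0.001
```

```bash
cat > look2.py <<'E'
import sys
from st import *
st()
n=sys.argv[1]
a=cap('scene','s%s.png'%n)['img'][170:270,260:400];b=cap('side','d%s.png'%n)['img'][190:310,320:460]
a=cv2.resize(a,None,fx=400/140,fy=400/140,interpolation=cv2.INTER_CUBIC);b=cv2.resize(b,None,fx=400/140,fy=400/140,interpolation=cv2.INTER_CUBIC)
h=max(len(a),len(b));o=np.zeros((h,800,3),np.uint8);o[:len(a),:400]=a;o[:len(b),400:]=b
cv2.imwrite('pics/m%s.png'%n,o[:,:,::-1])
E
python3 look2.py 6
```

```text
t 7.2 tip local x,y,z(frame) [ 0.6 -0.3 34.7] head -0.01 zdir [-0.  0. -1.] F u,w,z [0.6 0.4 0.5] gw 0.0005168955155161307 gd 53.900000000000006
```

View pics/m6.png

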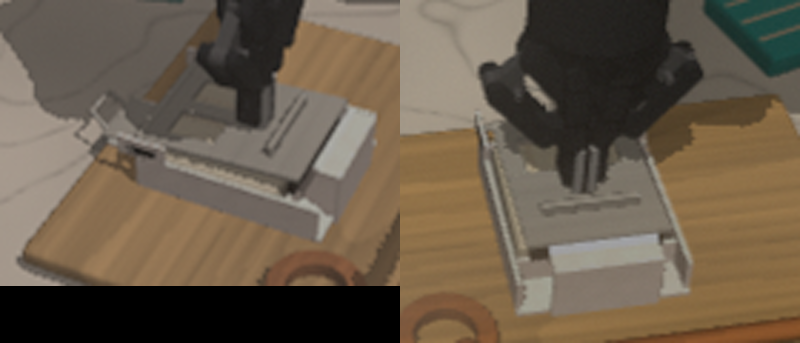

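Emit:
apply_moves --pt "0 0 0.2 0" --pt "0 0 0.1 0" --pt "0 0 0.1 0" --pt "0 0 0 0"

```text
time_s: 7.7
eef_pos: [560.4, 47.3, 127.8]
ee_rot: [-0.0, 0.476, 0.88, -0.0]
force: [0.7, 1.2, 0.9]
grip_width: -0.002
```

```bash
python3 -c "
from st import *
for i in range(3): st(); capture('side')"
```

```text
t 7.7 tip local x,y,z(frame) [ 0.6 -0.4 30.8] head 0.0 zdir [-0.  0. -1.] F u,w,z [ 0.6 -1.3  0.9] gw -0.001995054907523776 gd 53.900000000000006
t 7.75 tip local x,y,z(frame) [ 0.5 -0.3 30.8] head 0.0 zdir [-0. -0. -1.] F u,w,z [-0.1  0.3  0.3] gw 0.0016124638790378492 gd 53.900000000000006
t 7.8 tip local x,y,z(frame) [ 0.5 -0.3 30.8] head -0.0 zdir [-0. -0. -1.] F u,w,z [ 0.4 -0.1  1. ] gw -0.0014679717084617441 gd 53.900000000000006
```

Emit:
apply_moves --pt "0 0 0.05 0" --pt "0 0 0.05 0" --pt "0 0 0 0"

```text
time_s: 8.15
eef_pos: [560.4, 47.3, 127.1]
ee_rot: [0.0, 0.476, 0.88, -0.0]
force: [-1.8, 0.3, 4.2]
grip_width: 0.0
```

```bash
python3 -c "
from st import *
for i in range(3): st(); capture('side')"
```

```text
t 8.15 tip local x,y,z(frame) [ 0.5 -0.4 30.1] head 0.0 zdir [ 0. -0. -1.] F u,w,z [1.2 1.4 4.2] gw 0.00019449851200208662 gd 53.900000000000006
t 8.2 tip local x,y,z(frame) [ 0.5 -0.4 30.1] head 0.0 zdir [ 0. -0. -1.] F u,w,z [0.6 2.2 4.8] gw 0.0025478822530436915 gd 53.900000000000006
t 8.25 tip local x,y,z(frame) [ 0.5 -0.4 30.1] head -0.0 zdir [ 0. -0. -1.] F u,w,z [1.9 1.1 5.2] gw 0.0032259197291501273 gd 53.900000000000006
```

Emit:
apply_moves --pt "0.3 0 0 0" --pt "0.3 0 0 0" --pt "0.3 0 0 0" --pt "0.2 0 0 0" --pt "0 0 0 0"

```text
time_s: 8.8
eef_pos: [554.4, 56.6, 127.0]
ee_rot: [0.0, 0.476, 0.88, 0.0]
force: [0.9, -1.6, 4.9]
grip_width: -0.0
```

```bash
python3 look2.py 7
```

```text
t 8.8 tip local x,y,z(frame) [11.7 -0.5 30. ] head 0.01 zdir [ 0. -0. -1.] F u,w,z [-1.9  0.1  4.9] gw -0.00043758236289140567 gd 53.900000000000006
```

View pics/m7.png

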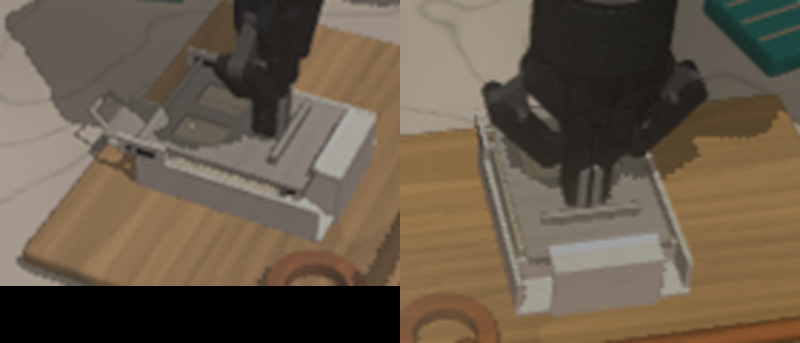

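Emit:
apply_moves --pt "0.2 0 0 0" --pt "0.2 0 0 0" --pt "0.2 0 0 0" --pt "0 0 0 0"

```text
time_s: 9.3
eef_pos: [551.0, 61.7, 127.0]
ee_rot: [-0.0, 0.476, 0.88, 0.0]
force: [2.6, -1.2, 3.9]
grip_width: 0.001
```

```bash
python3 look2.py 8
```

```text
t 9.3 tip local x,y,z(frame) [17.8 -0.4 30. ] head 0.01 zdir [ 0.  0. -1.] F u,w,z [-2.4 -1.5  3.9] gw 0.0006724748920945875 gd 53.900000000000006
```

View pics/m8.png

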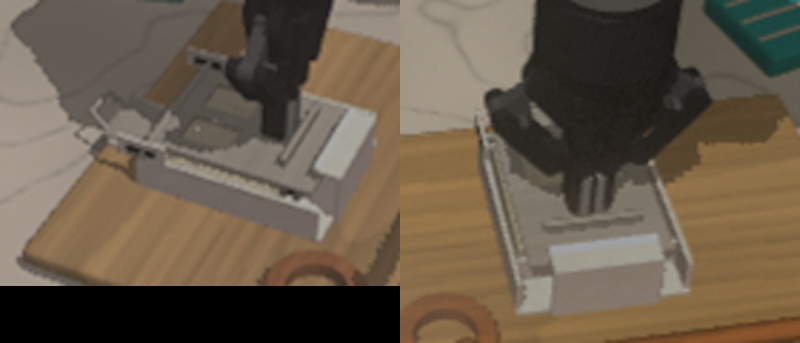

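Emit:
apply_moves --pt "0.2 0 0 0" --pt "0.2 0 0 0" --pt "0.2 0 0 0" --pt "0 0 0 0"

```text
time_s: 9.8
eef_pos: [547.6, 66.8, 126.9]
ee_rot: [-0.0, 0.476, 0.88, 0.0]
force: [3.2, -0.5, 3.8]
grip_width: -0.002
```

```bash
python3 look2.py 9
```

```text
t 9.8 tip local x,y,z(frame) [23.9 -0.4 29.9] head 0.01 zdir [-0.  0. -1.] F u,w,z [-2.2 -2.4  3.8] gw -0.0019090749658719978 gd 53.900000000000006
```

View pics/m9.png

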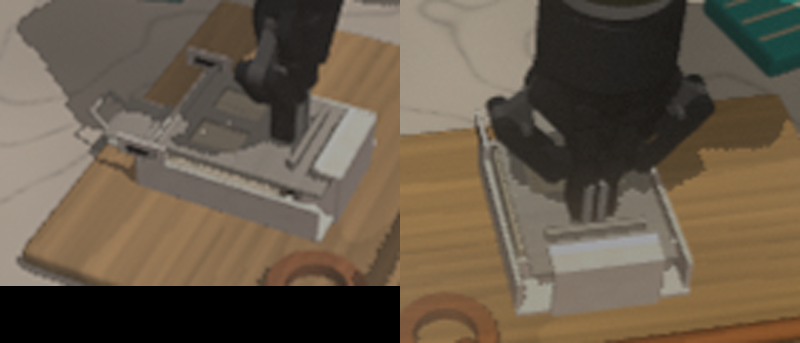

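```bash
cat > rg.py <<'E'
from h import *
def loc(c,u,v,z):
    p=onz(c,u,v,z+24)[:2]-[560.4,46.6];a=2.15
    return np.round([p@[np.cos(a),np.sin(a)],p@[-np.sin(a),np.cos(a)]],1)
E
python3 - <<'E'
from rg import *
k=2.857
B=load('d9.png.npz'[:-4]);A=load('s9.png')
for p in [(548,228),(648,222)]: print(loc(B,320+(p[0]-400)/k,190+p[1]/k,39))
for p in [(292,163),(337,113)]: print(loc(A,260+p[0]/k,170+p[1]/k,39))
E
```

```text
[ 38.6 -28.4]
[43.3 30. ]
[ 39.7 -32.6]
[47.6 23.9]
```

Emit:
apply_moves --pt "0.1 0 0 0" --pt "0.1 0 0 0" --pt "0 0 0 0"

```text
time_s: 10.2
eef_pos: [547.3, 67.3, 127.0]
ee_rot: [0.001, 0.476, 0.88, -0.0]
force: [6.1, -7.4, 2.3]
grip_width: 0.002
```

```bash
python3 -c "
from st import *
for i in range(3): st(); capture('side')"
```

```text
t 10.2 tip local x,y,z(frame) [24.5 -0.4 30. ] head -0.0 zdir [ 0.002 -0.002 -1.   ] F u,w,z [-9.5 -1.   2.3] gw 0.001896833265474917 gd 53.900000000000006
t 10.25 tip local x,y,z(frame) [24.5 -0.4 30. ] head -0.0 zdir [ 0.002 -0.002 -1.   ] F u,w,z [-9.4 -0.6  2.3] gw -0.0009256129070929234 gd 53.900000000000006
t 10.3 tip local x,y,z(frame) [24.6 -0.4 30. ] head -0.0 zdir [ 0.002 -0.002 -1.   ] F u,w,z [-9.  -0.7  2.4] gw 0.0010111346336600412 gd 53.900000000000006
```

Emit:
apply_moves --pt "-0.15 0 0 0" --pt "0 0 -0.3 0" --pt "0 0 -0.5 0" --pt "-0.3 0 -1.5 0" --pt "0 0 -4 0" --pt "0 0 -4 0" --pt "0 0 0 0"

```text
time_s: 11.05
eef_pos: [550.0, 64.8, 234.4]
ee_rot: [0.003, 0.476, 0.88, 0.001]
force: [0.6, 0.3, 0.8]
grip_width: -0.003
```

```bash
python3 look2.py 10
```

```text
t 11.05 tip local x,y,z(frame) [ 20.9  -1.2 137.4] head 0.02 zdir [ 0.006 -0.    -1.   ] F u,w,z [-0.1 -0.7  0.8] gw -0.0028253544627025815 gd 53.900000000000006
```

View pics/m10.png

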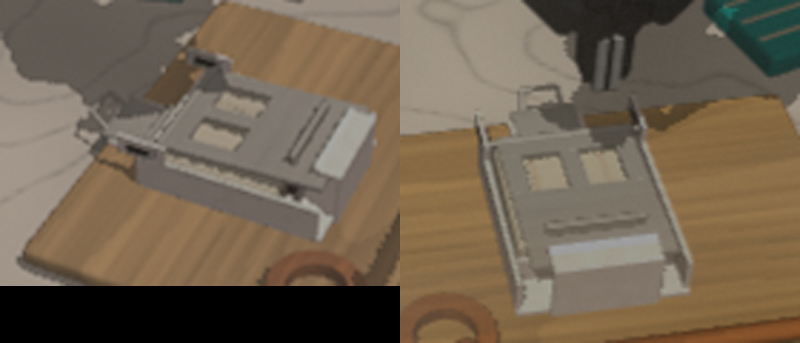

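```bash
python3 - <<'E'
from rg import *
A=load('s10.png')['img'][190:260,310:400];B=load('d10.png')['img'][210:300,345:445]
a=cv2.resize(A,(400,311),interpolation=cv2.INTER_CUBIC);b=cv2.resize(B,(400,360),interpolation=cv2.INTER_CUBIC)
o=np.zeros((360,800,3),np.uint8);o[:311,:400]=a;o[:,400:]=b
cv2.imwrite('pics/z10.png',o[:,:,::-1])
# predicted geometry for pin values
for n,C,x0,y0,k,ox in [('scene',load('s10.png'),310,190,400/90,0),('side',load('d10.png'),345,210,4,400)]:
  for pin in (0.009,0.012,0.015):
    r=[]
    for rr,y,h in [(85,30,9.5),(85,-30,9.5),(110,43,1.5),(110,-43,1.5)]:
        th=.04;x=-60+pin*1000+rr*np.cos(th)-h*np.sin(th);z=29.5+rr*np.sin(th)+h
        c,s=np.cos(2.15),np.sin(2.15);w=[560.4+c*x-s*y,46.6+s*x+c*y,z+24]
        p=proj(C,w);r.append((round(ox+(p[0]-x0)*k),round((p[1]-y0)*k)))
    print(n,pin,r)
E
```

```text
scene 0.009 [(276, 63), (220, 150), (343, 74), (268, 202)]
scene 0.012 [(283, 65), (228, 152), (350, 76), (275, 204)]
scene 0.015 [(289, 67), (235, 154), (357, 78), (282, 206)]
side 0.009 [(642, 208), (501, 225), (687, 261), (482, 286)]
side 0.012 [(644, 214), (503, 231), (689, 266), (484, 291)]
side 0.015 [(646, 219), (504, 236), (691, 271), (485, 297)]
```

View pics/z10.png

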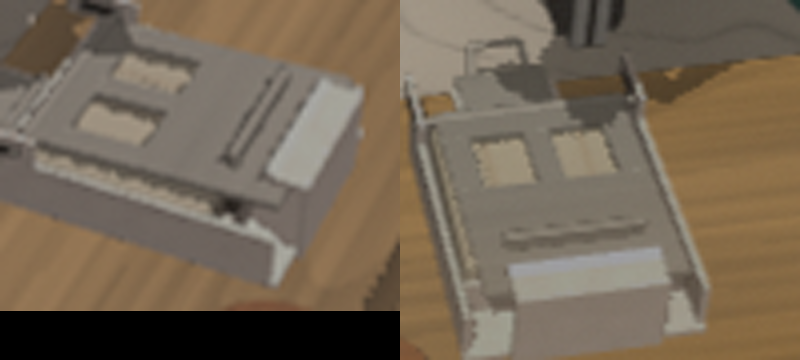

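```bash
python3 - <<'E'
from st import *
c=capture('scene')
for t in ['ring_center','tin_center','bowl_center','scoop_center']:
    print(t,[(np.round(np.array(d['location'])*[640,480]).tolist(),round(d['score'],2)) for d in nets.boxes_of('scene',t)][:2])
st(); print(ctrl.finish_job())
E
```

```text
ring_center [([374.0, 279.0], 0.59)]
tin_center [([381.0, 333.0], 0.9)]
bowl_center [([288.0, 294.0], 0.71)]
scoop_center [([476.0, 269.0], 0.65)]
t 11.4 tip local x,y,z(frame) [ 21.3  -0.  131.7] head -0.0 zdir [-0.003  0.    -1.   ] F u,w,z [ 0.   0.2 -0.1] gw 0.002029894469637499 gd 53.900000000000006
the job is handed in; nothing more can be done
None
```

The flap is shut and tucked under the lip, and I handed the job in at about 11.4 s. The hand-in gave no verdict.

With the closed fingertip I folded the flap over and pressed it flat with about 5 N. I then pushed it along by its ridge until the force rose to about 9.5 N, which I took to be the pin's front stop.

- **Flap:** after I lifted the finger it stayed shut by itself. In both cameras the ridge and the flap's side corner matched the predicted position for the pin at about 15 mm, which puts the edge about 11 mm under the lip.
- **Block:** it showed in its place through the flap's windows. The upward force never read above about 5 N.
- **Tin, bowl, scoop and ring:** they showed within 0 to 5 pixels of where they started. The ring gave the largest shift, 5 pixels, which I put down to detector scatter because the finger never came near it.
- **Robot:** at hand-in it was clear of everything, with the forces reading about zero.

No check failed or disagreed.

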